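Raise the drawing board to a 35 degree slope

TASK

The painter across the table wants her table easel set to a 35 degree slope. Take the brush tube that stands upright on the drawing board and lay it gently on its side in the crossed-slat wooden rest, centred and lying in both notches; then raise the board by its handle edge to 35 degrees and hold it still there while she sets the prop: finish with the board still in your grip, do not let go. Leave everything else on the table where it is.

Things in the scene. Friction and masses are not known exactly. Their poses are not given: they have to be found in the camera images.
- board (a joint): angle of the easel's drawing board in rad: 0 = shut, lying flat on the base; grows as the handle edge is raised (35 degrees = 0.61); stop at 1.2. Plywood board 280 (from hinge to handle edge) x 340 x 10 mm, 0.5 to 0.75 kg; lifting it at the handle takes 2 to 4 N. The hinge turns freely and has no spring or catch: let go, the board falls shut. A sheet is taped on it and a 12 mm high paper ledge runs along the hinged edge
- easel: the table easel's fixed base, an open wooden box 280 x 340 mm, 55 mm high; the shut board's top face is 65 mm above the table. Origin on the table under its centre; its +x points from the handle edge to the hinged edge (away from the robot, turned at most about 9 degrees), z up. It does not move. The board's hinge line runs along the easel's y, 140 mm along +x from this origin and 55 mm up, level with the underside of the shut board
- handle (a point): middle of the straight bar of the dark steel carrying handle on the board's free edge, nearest the robot. Bar 12 mm thick, straight for 100 mm along the easel's y, its centre line 42 mm out from the board's edge (30 mm clear gap between), 60 mm above the table when shut; rigidly fixed to the board and moving with it. From the hinge line it is 322 mm out and 5 mm up (board's own axes). Axes: at angle 0 the easel's, tilting with the board
- brush_tube: closed aluminium brush tube with black end caps, a plain cylinder 38 mm in diameter, 200 mm long, 0.10 to 0.19 kg; at the start it stands upright on the board, behind the sheet. Origin at the centre of its foot, z along the tube towards its top cap
- tube_mid (a point): middle of the brush tube's length, on its axis, 100 mm from either end
- cradle: the low pale wooden rest, fixed to the table: two pairs of crossed 10 x 12 mm slats form two 90 degree V notches, 38 mm either side of its centre along its x; notch bottoms 35 mm, slat tops 70 mm above the table, 84 mm wide; 12 mm rail between the crossings, 28 mm up. Origin on the table under its centre; x the way a tube lies, roughly away from the robot (turned up to 15 degrees); z up
- cradle_seat (a point): where the middle of the tube's axis comes when it lies centred in both notches: 62 mm above the table over the rest's origin; axes are the rest's
- palette: open folding watercolour palette, white enamelled tray 200 x 105 x 16 mm with paint pans; origin under its centre. Bystander; it and the rest lie on opposite sides of the easel, either way round
- brush_can: open brass-coloured tin 74 mm across, 100 mm high, with brushes standing in it up to about 220 mm; origin under its centre. Bystander
- water_jar: empty open glass 76 mm across, 85 mm high; origin under its centre. Bystander
- soap_pump: clear pump bottle 64 mm across, 206 mm high, white pump; origin under its centre. Bystander
- ink_bottle: small amber ink jar 48 mm across, 65 mm high, black cap; origin under its centre. Bystander
- spray_can: fixative spray can 52 mm across, 178 mm high, white with a grey cap, standing on the table; origin under its centre. Bystander
- paint_tube: small white paint tube lying on the table, about 115 mm long and 22 mm high; origin on the table under its middle. Bystander
- mug: white ceramic mug 80 mm across, 90 mm high; origin under its centre. Bystander

How it is judged:
By the outcome, as a careful person would: the job done as asked, in the order asked, and still so for the second after the job is handed in, while the arm keeps its last pose, push and grip.
It also fails if it takes over 61 s, if anything falls off the work surface, if the arm or the gripper's body presses on something with over 40 N, if the wrist force passes 120 N, or if a joint passes its speed limit or range.

ROBOT

A 6-joint arm with a two-finger parallel gripper is mounted at the origin on the work surface. World frame = base frame: x ahead of the robot, y to its left, z up, the work surface at z = 0. Lengths are in mm, angles in rad, forces in N, time in s.
With the tool pointing down it reaches from about 350 to 1000 mm from the base axis. Payload 7.1 kg.
Tool frame: the origin (TCP) lies midway between the tips of the shut fingers; the grasp point (between the pads) lies 19 mm behind it; z points along the fingers, y is the line along which they close (so a half turn about z gives the same grasp; the last joint's range is limited). The gripper opens to 85 mm and grips with 20 to 120 N. Pads are 22 mm wide; open, the fingers measure 114 mm over their backs; the gripper's body (76 mm by 85 mm) begins 54 mm behind the grasp point. The pads swing forward as they close: fully open they stand 13 mm farther back than shut.
Start: joints at [1.185, 0.423, 1.63, -0, 1.089, -0.019], TCP at [224.112, 583.42, 231.319] pointing down, gripper open.
Joint ranges: [-3, 3], [-0.9, 2.11], [0.09, 2.58], [-1.31, 4.45], [0.11, 2.69], [-2.54, 2.54]. Speed limits (rad/s): [2.39, 2.39, 3.01, 3.14, 3.14, 3.14].

INTERFACE

Orientations are given as [roll, pitch, yaw] about the fixed x, y, z axes, in that order (R = Rz(yaw) Ry(pitch) Rx(roll)).
In Python, from rig import arm, optics, order gives the robot as it stands.
- The arm moves only by the tool carry_out, never from a script. Its argument "targets" is a list of rows, each an object of numbers: "x", "y", "z": the shift along the tool's x, y, z in mm; "ax", "ay", "az": the turn, a rotation vector about the tool's x, y, z in rad; "gripper": the opening in per cent of the stroke, from 0 (shut) to 100 (fully open). A call has 1 to 12 rows; each row is the pose to reach, as a shift and turn from the pose commanded when the call began, along the tool's axes at that moment; what a row does not reach only later rows make up. A row lasts 1/8 s, in which the tool goes at most 62.5 mm and 10.7 degrees, less where a joint would pass 70% of its speed; a pose out of reach is approached as far as the arm can. A call with a gripper value outside its range is refused whole. The fingers move at their own pace and stop on an object; "force" is the grip in N (left out, the last holds). Time passes only in rows, so rows that repeat a pose let the fingers close. It gives the time, the measured TCP pose, the force, the opening and the grip force at its end, in the units of the state.
- arm.sense(): the state, without advancing time (a new reading comes with each control period).
- optics.camera(name): name is "scene" or "top" or "wrist"; returns (picture, depth): 420x560x3 uint8, red, green, blue; 420x560 float32, mm along the optical axis (not along the pixel's ray), 0 where there is no reading.
- optics.calibration(name): a dict with "fx", "fy", "cx", "cy" (pixels), "k1" (the pictures are not rectified: a ray, as slopes to the right and down, at radius r is drawn at 1 + k1 r^2 times it, then the intrinsics apply), "cam_to_world" (4x4, takes a point from camera to world coordinates). Camera axes: x right, y down, z forward; pixel columns grow to the right and rows downward; lengths in mm; the calibration is good to about 2 mm. A picture is of the moment at which its call begins: read the wrist's pose just before it. calibration takes no time and is no camera call; for the wrist camera it gives the pose at the moment of the call.
- order.job_done(): hands the job in; it is judged then, once.
The state is a dict: "clock": time; "joints": joint angles; "qd": joint speeds; "joint_torque": joint torques, N m; "tcp_pos": TCP position; "ee_rot": TCP orientation; "wrist_force": force on the tool from outside, world axes, zero at the start; "torque": the same for the moment, N m; "grip_width": opening from 0.0 (shut) to 1.0 (fully open); "grip_force": force on a finger pad.
Only numpy, scipy, OpenCV 4.12 (cv2) and the standard library are available. Lean on these libraries where they do the work, as an engineer would, in place of code of your own. Each camera call takes 0.05 s, during which the arm holds its last target. There are 200 camera calls.

## Working session

There is one attempt and no reset: what is moved stays moved. The work goes in short steps, Python scripts to look and compute and a tool call to move; the robot and the scene stay as the last step left them, time stands still between calls to the robot, and variables do not carry over. Pictures are saved under pics/ and viewed, at most 10 in all, crops included, and the job is handed in when it is done.

Besides the shell and the picture viewer there is one more tool, called after "Emit:" as name(argument=value, ...), one argument or row to a line, values as JSON. carry_out: Moves the arm, as the interface text tells. Its arguments: {"type":"object","properties":{"targets":{"type":"array"},"force":{"type":"number"}},"required":["targets"]}

```bash
ls; mkdir -p pics
cat > h.py <<'E'
import numpy as np, cv2
from rig import arm, optics, order
from scipy.spatial.transform import Rotation as R
def shot(n,f=None):
    c=optics.calibration(n); p,d=optics.camera(n)
    if f: cv2.imwrite('pics/'+f,p[:,:,::-1])
    np.savez('%s.npz'%n,p=p,d=d,**{k:np.array(v) for k,v in c.items()})
    return p,d,c
def load(n):
    z=np.load('%s.npz'%n); return z['p'],z['d'],{k:z[k] for k in z.files if k not in 'pd'}
def rays(c,uv):
    K=np.array([[c['fx'],0,c['cx']],[0,c['fy'],c['cy']],[0,0,1]],float)
    uv=np.asarray(uv,float).reshape(-1,1,2)
    q=cv2.undistortPoints(uv,K,np.array([float(c['k1']),0,0,0,0])).reshape(-1,2)
    T=np.array(c['cam_to_world']); return T[:3,3],np.c_[q,np.ones(len(q))]@T[:3,:3].T
def onz(c,uv,z):
    o,d=rays(c,uv); return o+d*((z-o[2])/d[:,2])[:,None]
def deproj(c,uv,dep):
    o,d=rays(c,uv); return o+d*np.asarray(dep).reshape(-1,1)
def cloud(d,c):
    v,u=np.mgrid[:d.shape[0],:d.shape[1]]
    P=deproj(c,np.c_[u.ravel(),v.ravel()],d.ravel()).reshape(d.shape+(3,))
    P[d<=0]=np.nan; return P
def proj(c,P):
    T=np.linalg.inv(np.array(c['cam_to_world'])); q=np.atleast_2d(P)@T[:3,:3].T+T[:3,3]
    s=q[:,:2]/q[:,2:]; s=s*(1+c['k1']*(s**2).sum(1,keepdims=True))
    return s*[c['fx'],c['fy']]+[c['cx'],c['cy']]
E
python3 - <<'E'
from h import *
print(arm.sense())
for n in('scene','top'): 
    p,d,c=shot(n,n+'0.png'); print(n,c,(d>0).mean())
E
```

```text
pics
{'clock': 0.0, 'joints': array([ 1.18500568e+00,  4.23882090e-01,  1.63070517e+00,  1.34239890e-05,
        1.08860954e+00, -1.89883346e-02]), 'qd': array([-4.79431570e-05, -1.69544835e-03, -1.68149770e-04, -1.75907000e-03,
       -1.40739548e-04, -1.24723587e-03]), 'joint_torque': array([ 1.43891548e-04, -5.57382023e+01, -2.81743383e+01,  1.79315822e-05,
        7.38322822e-03, -2.47953380e-05]), 'tcp_pos': array([223.8996975 , 582.91710075, 230.51398326]), 'ee_rot': array([-3.13998902e+00, -4.23395096e-05,  2.77478407e+00]), 'wrist_force': array([ 0.11932937,  0.19355032, -0.07940616]), 'torque': array([-0.00423131,  0.05351094,  0.02705475]), 'grip_force': 0.0, 'grip_width': 1.0009604772612901}
scene {'fx': 389.7741609239094, 'fy': 389.7741609239094, 'cx': 281.8445513732412, 'cy': 203.9973465114656, 'k1': -0.09613914229676833, 'cam_to_world': array([[ 8.38007411e-01,  3.28155080e-01, -4.35956217e-01,
         1.17861757e+03],
       [ 5.45278187e-01, -5.33457698e-01,  6.46602338e-01,
        -8.91159335e+02],
       [-2.03783580e-02, -7.79574967e-01, -6.25977311e-01,
         9.90035756e+02],
       [ 0.00000000e+00,  0.00000000e+00,  0.00000000e+00,
         1.00000000e+00]])} 0.9949787414965986
top {'fx': 449.08472783854177, 'fy': 449.08472783854177, 'cx': 290.7476658445542, 'cy': 214.97398293961297, 'k1': 0.030194363071229826, 'cam_to_world': array([[ 1.91178355e-02, -9.85271303e-01,  1.69926362e-01,
         3.35201026e+02],
       [-9.99434885e-01, -2.35323581e-02, -2.40028993e-02,
         3.88914592e+00],
       [ 2.76481359e-02, -1.69371450e-01, -9.85164399e-01,
         1.55691246e+03],
       [ 0.00000000e+00,  0.00000000e+00,  0.00000000e+00,
         1.00000000e+00]])} 0.995829081632653
```

View pics/scene0.png

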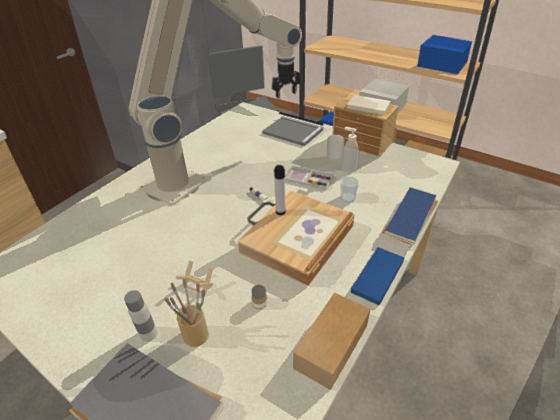

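View pics/top0.png

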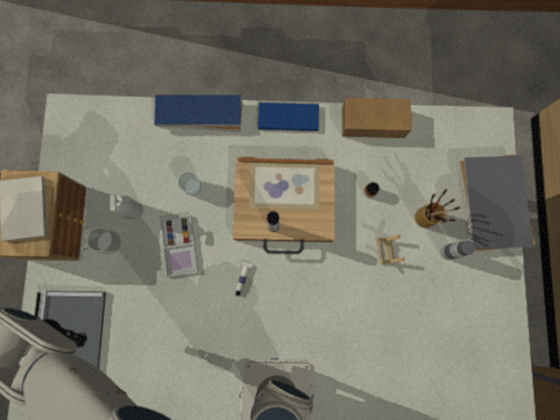

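The scene view shows the tube upright at (280,190), the handle at (258,213) and the rest at (197,275). In the top view the tube cap is at (273,217), the handle bar at (284,251), the rest at (390,250) and the easel corners at about (235,158) to (334,241). The rest is on the right, at −y.

Run:
```python
from h import *
for n in('top','scene'):
    p,d,c=load(n); P=cloud(d,c); x,y,z=P[...,0],P[...,1],P[...,2]
    print(n)
    # easel board top
    m=(x>350)&(x<760)&(abs(y-20)<210)&(z>55)&(z<75)
    q=cv2.minAreaRect(P[m][:,:2].astype(np.float32)); print('board',m.sum(),q,np.median(z[m]))
    lo=np.nanmedian(z[(abs(x-350)<30)&(abs(y+80)<40)]); print('table z',lo)
    m=(x>350)&(x<760)&(abs(y-20)<210)&(z>110)&(z<300)
    for a,b in((110,180),(180,255),(262,280)):
        k=m&(z>a)&(z<b); print('tube',a,k.sum(),cv2.minEnclosingCircle(P[k][:,:2].astype(np.float32)) if k.sum()>3 else 0, np.nanmax(z[k]) if k.any() else 0)
    m=(x>350)&(x<640)&(y<-190)&(y>-330)&(z>15)&(z<90)
    print('cradle',m.sum(),np.nanpercentile(z[m],[1,50,99]),cv2.minAreaRect(P[m][:,:2].astype(np.float32)),P[m].mean(0))
    k=m&(z>58);print(cv2.minAreaRect(P[k][:,:2].astype(np.float32)))
    v=cv2.cvtColor(p,cv2.COLOR_RGB2HSV)[...,2]
    m=(x>330)&(x<520)&(abs(y-20)<90)&(z>40)&(z<75)&(v<70)
    print('handle',m.sum(),cv2.minAreaRect(P[m][:,:2].astype(np.float32)),np.median(z[m]))
p,d,c=load('top'); cv2.imwrite('pics/top1.png',cv2.resize(p[130:290,210:450,::-1],None,fx=3.3,fy=3.3,interpolation=2))
```

```text
top
board 7184 ((611.5592651367188, -6.6150970458984375), (338.7576904296875, 297.0311279296875), 89.90699005126953) 65.05719191510173
table z -0.636086291937545
tube 110 32 ((546.6724853515625, 25.48690414428711), 16.193531036376953) 177.99343519172703
tube 180 53 ((554.07958984375, 26.259241104125977), 18.70744514465332) 254.89528183078232
tube 262 81 ((554.0230712890625, 25.915882110595703), 16.034456253051758) 270.22128472571285
cradle 13 [58.98717842 66.24288482 75.90768002] ((515.53369140625, -325.73736572265625), (9.288518905639648, 10.318694114685059), 82.52552795410156) [ 514.94699334 -324.43426532   66.27195673]
((515.53369140625, -325.73736572265625), (9.288518905639648, 10.318694114685059), 82.52552795410156)
handle 107 ((485.62713623046875, -5.421905517578125), (43.6887321472168, 127.21121215820312), 1.0954519510269165) 65.013477256447
scene
board 4623 ((610.68603515625, -10.904037475585938), (298.9391174316406, 346.7334289550781), 0.15596748888492584) 64.89296043449417
table z -0.32032213825436884
tube 110 155 ((556.050537109375, 17.020118713378906), 17.640491485595703) 178.76246021121426
tube 180 201 ((557.5140991210938, 17.361467361450195), 19.23482894897461) 254.58982547536937
tube 262 12 ((556.0792236328125, 18.819692611694336), 14.0880765914917) 264.55326626084684
cradle 9 [56.55357055 63.25632118 68.36867735] ((520.0173950195312, -326.2180480957031), (9.60495662689209, 8.044222831726074), 23.166847229003906) [ 521.58584872 -326.41923151   63.33602221]
((520.0029296875, -326.18426513671875), (9.60495662689209, 7.970668315887451), 23.166847229003906)
handle 18 ((477.8731994628906, 20.552242279052734), (71.28429412841797, 26.778915405273438), 60.72084045410156) 63.47379742641982
```

View pics/top1.png

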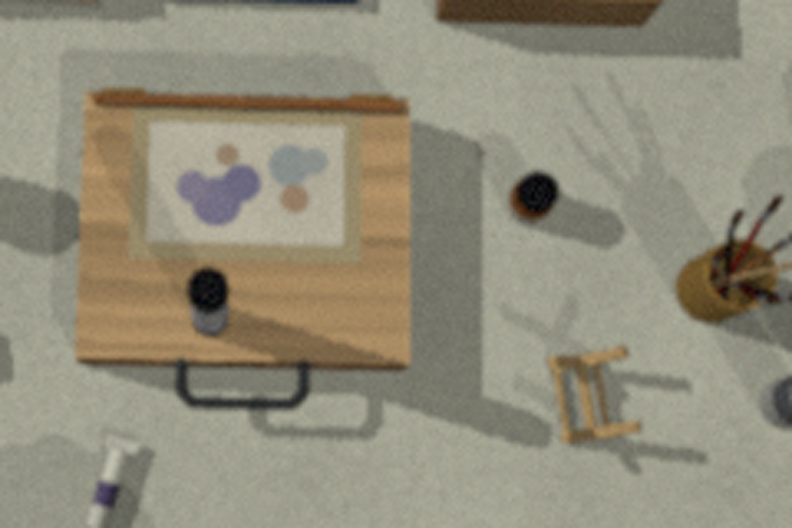

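```bash
cat >> h.py <<'E'
def go(pos,rot=None):
    """shift/turn in tool axes from the present pose to world pos, rot (Rotation)"""
    s=arm.sense(); R0=R.from_euler('xyz',s['ee_rot'])
    sh=R0.inv().apply(np.array(pos,float)-s['tcp_pos']); rv=(R0.inv()*(rot or R0)).as_rotvec()
    print('shift',sh.round(1),'turn',rv.round(3))
def st():
    s=arm.sense(); print('t%.1f'%s['clock'],'q',s['joints'].round(2),'tcp',s['tcp_pos'].round(1),'rpy',s['ee_rot'].round(3),'F',s['wrist_force'].round(1),'gw%.3f gf%.1f'%(s['grip_width'],s['grip_force']))
E
python3 - <<'E'
from h import *
go((224,583,420)); go((470,-140,450),R.from_euler('xyz',[np.pi,0,1.28]))
c=optics.calibration('wrist'); s=arm.sense(); T=c['cam_to_world']; R0=R.from_euler('xyz',s['ee_rot'])
print('cam in tool',R0.inv().apply(T[:3,3]-s['tcp_pos']),R0.inv().apply(T[:3,2]),R0.inv().apply(T[:3,0]),c['fx'])
E
```

```text
shift [  -0.    -0.2 -189.4] turn [0. 0. 0.]
shift [-489.  -586.9 -218.6] turn [-1.000e-03  1.000e-03  1.495e+00]
cam in tool [  73.9381382     0.16334117 -142.72463367] [-2.88937867e-01  7.82466365e-04  9.57347532e-01] [ 1.09436515e-03  9.99999283e-01 -4.87035539e-04] 326.64007588032933
```

Emit:
carry_out(
  targets=[
    {"z":-60},
    {"z":-120},
    {"x":-60,"y":-60,"z":-180,"az":0.15},
    {"x":-110,"y":-110,"z":-220,"az":0.3},
    {"x":-490,"y":-590,"z":-220,"az":1.5},
    {"x":-490,"y":-590,"z":-220,"az":1.5},
    {"x":-490,"y":-590,"z":-220,"az":1.5},
    {"x":-490,"y":-590,"z":-220,"az":1.5},
    {"x":-490,"y":-590,"z":-220,"az":1.5},
    {"x":-490,"y":-590,"z":-220,"az":1.5},
    {"x":-490,"y":-590,"z":-220,"az":1.5},
    {"x":-490,"y":-590,"z":-220,"az":1.5},
  ],
)

```text
$.targets[0]: bad value
```

Emit:
carry_out(
  targets=[
    {},
    {},
    {},
    {},
  ],
)

```text
$.targets[0]: bad value
```

Run:
```python
from h import *
st(); shot('wrist','w1.png')
```

```text
t0.1 q [ 1.18  0.42  1.63 -0.    1.09 -0.02] tcp [223.9 583.  230.6] rpy [-3.14  -0.     2.775] F [-0.3  0.  -0.1] gw1.001 gf0.0
```

View pics/w1.png

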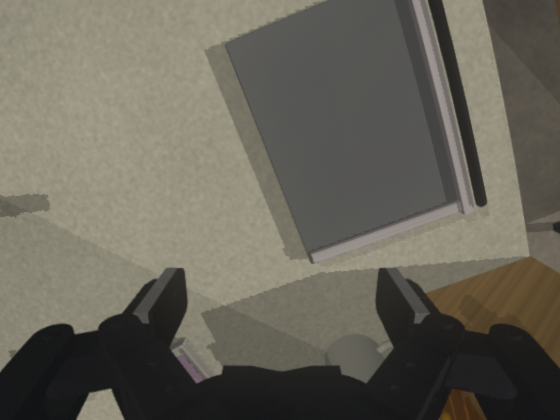

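The picture shows only the start spot: the fingers at (165,300) and (400,300) over a tray. The move was refused, and the rows may need every key.

Emit:
carry_out(
  targets=[
    {"x":0,"y":0,"z":-60,"ax":0,"ay":0,"az":0,"gripper":100},
    {"x":0,"y":0,"z":-120,"ax":0,"ay":0,"az":0,"gripper":100},
    {"x":-60,"y":-60,"z":-180,"ax":0,"ay":0,"az":0.15,"gripper":100},
    {"x":-110,"y":-110,"z":-220,"ax":0,"ay":0,"az":0.3,"gripper":100},
    {"x":-490,"y":-590,"z":-220,"ax":0,"ay":0,"az":1.5,"gripper":100},
    {"x":-490,"y":-590,"z":-220,"ax":0,"ay":0,"az":1.5,"gripper":100},
    {"x":-490,"y":-590,"z":-220,"ax":0,"ay":0,"az":1.5,"gripper":100},
    {"x":-490,"y":-590,"z":-220,"ax":0,"ay":0,"az":1.5,"gripper":100},
    {"x":-490,"y":-590,"z":-220,"ax":0,"ay":0,"az":1.5,"gripper":100},
    {"x":-490,"y":-590,"z":-220,"ax":0,"ay":0,"az":1.5,"gripper":100},
    {"x":-490,"y":-590,"z":-220,"ax":0,"ay":0,"az":1.5,"gripper":100},
    {"x":-490,"y":-590,"z":-220,"ax":0,"ay":0,"az":1.5,"gripper":100},
  ],
)

```text
clock: 1.65
tcp_pos: [419.8, 10.7, 443.8]
ee_rot: [3.141, -0.0, 1.274]
wrist_force: [0.9, -0.7, 0.6]
grip_width: 0.996
grip_force: 0.0
```

Emit:
carry_out(
  targets=[
    {"x":-130,"y":90,"z":0,"ax":0,"ay":0,"az":0,"gripper":100},
    {"x":-130,"y":90,"z":0,"ax":0,"ay":0,"az":0,"gripper":100},
    {"x":-130,"y":90,"z":0,"ax":0,"ay":0,"az":0,"gripper":100},
    {"x":-130,"y":90,"z":0,"ax":0,"ay":0,"az":0,"gripper":100},
    {"x":-130,"y":90,"z":0,"ax":0,"ay":0,"az":0,"gripper":100},
  ],
)

```text
clock: 2.28
tcp_pos: [467.5, -137.4, 443.3]
ee_rot: [-3.141, -0.0, 1.275]
wrist_force: [-0.6, -0.3, -0.7]
grip_width: 0.998
grip_force: 0.0
```

Run:
```python
from h import *
st(); shot('wrist','w2.png')
```

```text
t2.3 q [-0.31  0.03  1.66  0.    1.46 -0.01] tcp [ 467.5 -137.4  443.3] rpy [-3.141 -0.     1.275] F [-0.6 -0.3 -0.7] gw0.998 gf0.0
```

View pics/w2.png

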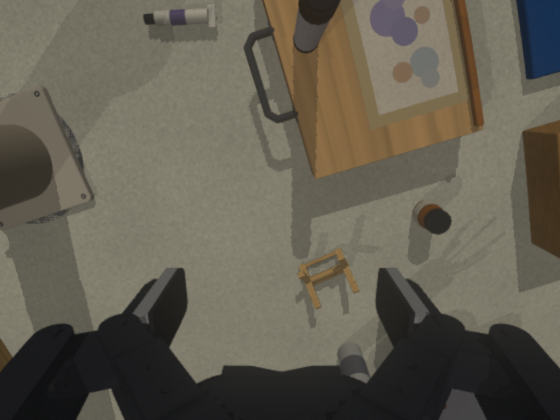

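The wrist view shows the handle bar from (249,45) to (272,120), the tube foot at (305,48), and the rest with crossings at (303,272) and (345,260), its slat tops ending at (317,305) and (356,290).

Run:
```python
from h import *
for n,box in(('wrist',(240,240,380,320)),('top',(365,225,420,280)),('scene',(170,255,222,298))):
    p,d,c=load(n); P=cloud(d,c); x,y,z=np.moveaxis(P,2,0)
    hsv=cv2.cvtColor(p,cv2.COLOR_RGB2HSV)
    m=np.zeros(d.shape,bool); a=box; m[a[1]:a[3],a[0]:a[2]]=1
    t=(z>14)&(z<80)&m&(hsv[...,1]>70)
    Q=P[t]; print(n,'cradle n',len(Q),'z',np.nanpercentile(Q[:,2],[2,50,98]).round(1))
    q=cv2.minAreaRect(Q[:,:2].astype(np.float32)); print('  rect',np.round(q[0],1),np.round(q[1],1),round(q[2],1))
    for lo,hi in((16,32),(32,50),(50,78)):
        k=(Q[:,2]>lo)&(Q[:,2]<hi)
        if k.sum()>3: print('  band',lo,k.sum(),Q[k].mean(0).round(1), Q[k].min(0).round(),Q[k].max(0).round())
p,d,c=load('wrist'); P=cloud(d,c); x,y,z=np.moveaxis(P,2,0); v=cv2.cvtColor(p,cv2.COLOR_RGB2HSV)[...,2]
print('table',np.nanmedian(z[150:200,180:230]))
m=(z>45)&(z<75)&(v<75); m[:,310:]=0;m[140:]=0; m[:,:235]=0
print('handle',m.sum(),cv2.minAreaRect(P[m][:,:2].astype(np.float32)),np.median(z[m]))
m=(z>60)&(z<70); m[185:]=0; m[:,:260]=0
Q=P[m]; print('board corner region'); h=cv2.convexHull(Q[:,:2].astype(np.float32)); print(cv2.approxPolyDP(h,8,True)[:,0].round(1).tolist())
m=(z>75)&(z<280);m[150:]=0;m[:,:270]=0;m[:,350:]=0
for a in(80,120,160,200,240,262):
    k=m&(z>a)&(z<a+25); 
    if k.sum()>5: print('tube',a,k.sum(),cv2.minEnclosingCircle(P[k][:,:2].astype(np.float32)),P[k].mean(0).round(1))
```

```text
wrist cradle n 825 z [16.4 46.2 69.3]
  rect [ 485.1 -366.4] [88.4 81.3] 9.3
  band 16 111 [ 477.  -362.4   26.8] [ 441. -390.   16.] [ 531. -340.   32.]
  band 32 340 [ 484.9 -369.7   38.7] [ 441. -396.   32.] [ 531. -347.   50.]
  band 50 360 [ 485.6 -370.7   61.2] [ 436. -412.   50.] [ 534. -319.   71.]
top cradle n 229 z [19.2 44.6 70.1]
  rect [ 484.2 -366. ] [87.  79.1] 8.9
  band 16 31 [ 483.3 -363.8   26.4] [ 448. -378.   17.] [ 517. -337.   32.]
  band 32 98 [ 486.1 -366.6   39.2] [ 439. -388.   32.] [ 528. -345.   50.]
  band 50 98 [ 486.5 -366.1   60.8] [ 437. -410.   50.] [ 532. -321.   77.]
scene cradle n 294 z [16.4 41.9 67.7]
  rect [ 486.8 -370.5] [94.  79.2] 10.7
  band 16 77 [ 495.3 -370.2   25.4] [ 445. -386.   16.] [ 534. -346.   32.]
  band 32 111 [ 490.1 -367.2   40. ] [ 441. -395.   32.] [ 534. -344.   50.]
  band 50 103 [ 486.5 -362.4   59.6] [ 439. -416.   50.] [ 536. -324.   70.]
table -0.014590574625060526
handle 1036 ((493.79571533203125, -6.580787658691406), (139.13601684570312, 95.25357055664062), 63.834808349609375) 65.36439808847325
board corner region
[[899.4000244140625, -304.0], [919.2000122070312, -214.3000030517578], [775.0999755859375, 17.200000762939453], [511.29998779296875, 92.9000015258789], [462.8999938964844, -54.29999923706055], [510.29998779296875, -178.0]]
tube 80 97 ((550.5869140625, 21.03516960144043), 18.32124137878418) [544.8  12.4  91.9]
tube 120 114 ((550.3157958984375, 20.46951675415039), 17.932968139648438) [544.3  12.5 132.6]
tube 160 159 ((550.3242797851562, 20.095483779907227), 17.61004638671875) [544.4  11.8 172.7]
tube 200 182 ((550.0127563476562, 20.42994499206543), 17.362485885620117) [544.   12.5 211.7]
tube 240 558 ((551.982666015625, 20.94855499267578), 18.44137954711914) [547.7  12.1 256.2]
tube 262 289 ((551.4916381835938, 16.848304748535156), 13.779905319213867) [549.9  13.3 264.8]
```

Run:
```python
from h import *
Rg=R.from_matrix(np.c_[[0,0,1],[1,0,0],[0,1,0]].astype(float))
go((540,-110,260),Rg)
```

```text
shift [ 46.9  61.6 183.5] turn [ 0.231  1.558 -0.232]
```

Emit:
carry_out(
  targets=[
    {"x":0,"y":10,"z":0,"ax":0.03,"ay":0.2,"az":-0.03,"gripper":100},
    {"x":5,"y":20,"z":20,"ax":0.06,"ay":0.4,"az":-0.06,"gripper":100},
    {"x":15,"y":30,"z":50,"ax":0.09,"ay":0.6,"az":-0.09,"gripper":100},
    {"x":25,"y":40,"z":80,"ax":0.12,"ay":0.8,"az":-0.12,"gripper":100},
    {"x":35,"y":50,"z":120,"ax":0.15,"ay":1.0,"az":-0.15,"gripper":100},
    {"x":47,"y":62,"z":150,"ax":0.18,"ay":1.2,"az":-0.18,"gripper":100},
    {"x":47,"y":62,"z":183,"ax":0.21,"ay":1.4,"az":-0.21,"gripper":100},
    {"x":47,"y":62,"z":183,"ax":0.231,"ay":1.558,"az":-0.232,"gripper":100},
    {"x":47,"y":62,"z":183,"ax":0.231,"ay":1.558,"az":-0.232,"gripper":100},
    {"x":47,"y":62,"z":183,"ax":0.231,"ay":1.558,"az":-0.232,"gripper":100},
  ],
)

```text
clock: 3.58
tcp_pos: [540.8, -109.6, 259.1]
ee_rot: [-1.287, -1.568, -0.283]
wrist_force: [0.4, 0.4, 0.3]
grip_width: 0.997
grip_force: 0.0
```

Run:
```python
from h import *
st()
Rg=R.from_matrix(np.c_[[0,0,1],[1,0,0],[0,1,0]].astype(float))
go((553,-75,175),Rg)
```

```text
t3.6 q [-0.67  0.86  1.58  1.03  1.98 -0.98] tcp [ 540.8 -109.6  259.1] rpy [-1.287 -1.568 -0.283] F [0.4 0.4 0.3] gw0.997 gf0.0
shift [-84.1  12.4  34.5] turn [-0.001 -0.001 -0.003]
```

Run:
```python
from h import *
for n in('top','scene'):
    p,d,c=load(n); P=cloud(d,c); x,y,z=np.moveaxis(P,2,0)
    for lo,hi in((80,130),(130,260)):
        m=(x>400)&(x<700)&(y<-395)&(y>-620)&(z>lo)&(z<hi); Q=P[m][:,:2]
        print(n,lo,m.sum(),Q.min(0).round(),Q.max(0).round(), Q[np.argmax(Q[:,1])].round())
# wrist view: tube now
p,d,c=shot('wrist'); P=cloud(d,c); x,y,z=np.moveaxis(P,2,0)
for a in(80,110,140,170,200,230):
    m=(z>a)&(z<a+30)&(abs(x-553)<60)&(abs(y-20)<50)
    if m.sum()>9: print(a,m.sum(),P[m].min(0).round(1),P[m].max(0).round(1),P[m][:,0].mean())
m=(abs(x-553)<60)&(abs(y-20)<50)&(z>80); ys,xs=np.where(m); print(xs.min(),xs.max(),ys.min(),ys.max(),np.nanmax(z[m]))
```

```text
top 80 350 [ 458. -593.] [ 642. -471.] [ 601. -471.]
top 130 450 [ 462. -603.] [ 664. -456.] [ 612. -456.]
scene 80 610 [ 472. -612.] [ 647. -475.] [ 609. -475.]
scene 130 789 [ 466. -608.] [ 665. -461.] [ 613. -461.]
80 533 [535.6   4.3  80.1] [570.7  21.8 110. ] 551.3200007605617
110 909 [535.8   4.3 110. ] [570.8  21.6 140. ] 552.4675398798072
140 995 [536.    4.3 140. ] [570.9  22.7 170. ] 552.619970287538
170 1105 [535.3   4.2 170. ] [570.7  25.1 200. ] 552.565603089928
200 1215 [534.8   4.1 200. ] [571.5  23.9 230. ] 552.3790935435359
230 1437 [534.8   3.6 230. ] [571.4  30.1 259.9] 552.4810892346303
275 316 191 371 265.8585734348807
```

Emit:
carry_out(
  targets=[
    {"x":-45,"y":12,"z":0,"ax":0,"ay":0,"az":0,"gripper":100},
    {"x":-89,"y":12,"z":20,"ax":0,"ay":0,"az":0,"gripper":100},
    {"x":-89,"y":12,"z":50,"ax":0,"ay":0,"az":0,"gripper":100},
    {"x":-89,"y":12,"z":85,"ax":0,"ay":0,"az":0,"gripper":100},
    {"x":-89,"y":12,"z":120,"ax":0,"ay":0,"az":0,"gripper":100},
    {"x":-89,"y":12,"z":151,"ax":0,"ay":0,"az":0,"gripper":100},
    {"x":-89,"y":12,"z":151,"ax":0,"ay":0,"az":0,"gripper":100},
    {"x":-89,"y":12,"z":151,"ax":0,"ay":0,"az":0,"gripper":100},
  ],
)

```text
clock: 4.62
tcp_pos: [553.7, 39.7, 172.7]
ee_rot: [2.267, -1.567, 2.445]
wrist_force: [-0.9, 0.6, 0.0]
grip_width: 0.999
grip_force: 0.0
```

Run:
```python
from h import *
st(); p,d,c=shot('wrist'); P=cloud(d,c); x,y,z=np.moveaxis(P,2,0)
m=(abs(x-553)<24)&(abs(y-20)<50)&(z>195)&(z<268); print(m.sum(),P[m].min(0),P[m].max(0))
```

```text
t4.6 q [-0.46  0.95  1.71  1.15  1.77 -1.14] tcp [553.7  39.7 172.7] rpy [ 2.267 -1.567  2.445] F [-0.9  0.6  0. ] gw0.999 gf0.0
19058 [534.36343589   3.17175045 195.01105463] [572.36477485  25.03660137 265.21278075]
```

Emit:
carry_out(
  force=40,
  targets=[
    {"x":0,"y":0,"z":2,"ax":0,"ay":0,"az":0,"gripper":60},
    {"x":0,"y":0,"z":2,"ax":0,"ay":0,"az":0,"gripper":50},
    {"x":0,"y":0,"z":2,"ax":0,"ay":0,"az":0,"gripper":40},
    {"x":0,"y":0,"z":2,"ax":0,"ay":0,"az":0,"gripper":30},
    {"x":0,"y":0,"z":2,"ax":0,"ay":0,"az":0,"gripper":30},
    {"x":0,"y":0,"z":2,"ax":0,"ay":0,"az":0,"gripper":30},
  ],
)

```text
clock: 5.42
tcp_pos: [553.2, 41.9, 171.5]
ee_rot: [2.236, -1.57, 2.475]
wrist_force: [1.0, -0.8, 0.5]
grip_width: 0.431
grip_force: 40.8
```

Run:
```python
from h import *
st()
```

```text
t5.4 q [-0.46  0.95  1.72  1.16  1.77 -1.14] tcp [553.2  41.9 171.5] rpy [ 2.236 -1.57   2.475] F [ 1.  -0.8  0.5] gw0.431 gf40.8
```

Emit:
carry_out(
  targets=[
    {"x":15,"y":0,"z":0,"ax":0,"ay":0,"az":0,"gripper":30},
    {"x":50,"y":0,"z":0,"ax":0,"ay":0,"az":0,"gripper":30},
    {"x":100,"y":0,"z":-20,"ax":0,"ay":0,"az":0,"gripper":30},
    {"x":150,"y":0,"z":-50,"ax":0,"ay":0,"az":0,"gripper":30},
    {"x":190,"y":0,"z":-90,"ax":0,"ay":0,"az":0,"gripper":30},
    {"x":200,"y":0,"z":-120,"ax":0,"ay":0,"az":0,"gripper":30},
    {"x":200,"y":0,"z":-120,"ax":0,"ay":0,"az":0,"gripper":30},
  ],
)

```text
clock: 6.3
tcp_pos: [552.9, -79.7, 373.2]
ee_rot: [2.287, -1.567, 2.422]
wrist_force: [-0.1, 0.1, -2.8]
grip_width: 0.438
grip_force: 41.0
```

Run:
```python
from h import *
st()
Rp=R.from_euler('xyz',[np.pi,0,np.deg2rad(9.5)])
go((490,-340,300),Rp)
go((490,-200,330),R.from_euler('xyz',[np.pi,0,1.2]))
```

```text
t6.3 q [-0.62  0.68  1.6   1.13  2.02 -0.82] tcp [552.9 -79.7 373.2] rpy [ 2.287 -1.567  2.422] F [-0.1  0.1 -2.8] gw0.438 gf41.0
shift [ -73.7  -62.3 -260.3] turn [-1.08  -1.284  1.088]
shift [ -43.3  -62.7 -120.4] turn [-0.286 -1.549  0.291]
```

Emit:
carry_out(
  targets=[
    {"x":0,"y":0,"z":-10,"ax":-0.1,"ay":-0.118,"az":0.1,"gripper":30},
    {"x":0,"y":-5,"z":-20,"ax":-0.2,"ay":-0.236,"az":0.2,"gripper":30},
    {"x":0,"y":-10,"z":-30,"ax":-0.3,"ay":-0.354,"az":0.3,"gripper":30},
    {"x":0,"y":-20,"z":-45,"ax":-0.4,"ay":-0.472,"az":0.4,"gripper":30},
    {"x":0,"y":-30,"z":-60,"ax":-0.5,"ay":-0.59,"az":0.5,"gripper":30},
    {"x":0,"y":-40,"z":-80,"ax":-0.6,"ay":-0.708,"az":0.6,"gripper":30},
    {"x":0,"y":-50,"z":-105,"ax":-0.7,"ay":-0.826,"az":0.7,"gripper":30},
    {"x":-10,"y":-55,"z":-135,"ax":-0.8,"ay":-0.944,"az":0.8,"gripper":30},
    {"x":-25,"y":-62,"z":-170,"ax":-0.9,"ay":-1.062,"az":0.9,"gripper":30},
    {"x":-40,"y":-62,"z":-210,"ax":-1.0,"ay":-1.18,"az":1.0,"gripper":30},
    {"x":-60,"y":-62,"z":-250,"ax":-1.08,"ay":-1.284,"az":1.088,"gripper":30},
    {"x":-74,"y":-62,"z":-260,"ax":-1.08,"ay":-1.284,"az":1.088,"gripper":30},
  ],
)

```text
clock: 7.8
tcp_pos: [491.0, -336.7, 296.1]
ee_rot: [-3.136, 0.004, 0.17]
wrist_force: [-0.5, 0.6, -1.9]
grip_width: 0.429
grip_force: 40.7
```

Run:
```python
from h import *
st(); shot('wrist','w3.png')
p,d,c=shot('top'); P=cloud(d,c); x,y,z=np.moveaxis(P,2,0)
```

```text
t7.8 q [-0.62  0.32  1.63  0.    1.2   0.78] tcp [ 491.  -336.7  296.1] rpy [-3.136  0.004  0.17 ] F [-0.5  0.6 -1.9] gw0.429 gf40.7
```

View pics/w3.png

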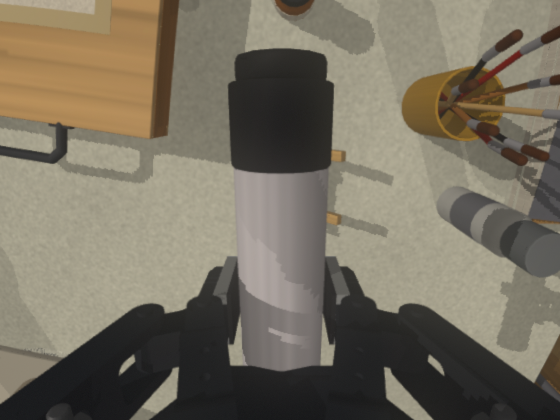

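The tube is held centred. Its front cap is at (281,55–165), and two slat ends of the rest show to its right at (340,155) and (333,218).

Run:
```python
from h import *
p,d,c=load('wrist'); s=arm.sense(); P=cloud(d,c); x,y,z=np.moveaxis(P,2,0)
yaw=np.deg2rad(9.5); ex=np.array([np.cos(yaw),np.sin(yaw),0]); ey=np.array([-ex[1],ex[0],0])
hsv=cv2.cvtColor(p,cv2.COLOR_RGB2HSV)
m=(z>35)&(z<80); m[:140]=0; m[240:]=0; m[:,:326]=0; m[:,370:]=0
Q=P[m]-[485.5,-367,0]; a,b=Q@ex,Q@ey; print('slat tips: z',Q[:,2].max(),'ey min',np.percentile(b,[1,5]))
for k in(a>0,a<0): 
    print(k.sum(),'ex',np.percentile(a[k],[2,50,98]),'tops z>60',a[k&(Q[:,2]>60)].mean() if (k&(Q[:,2]>60)).any() else 0)
# tube in tool frame
R0=R.from_euler('xyz',s['ee_rot']); m=(z>250)&(d<250); m[260:]=0; m[:,:220]=0; m[:,345:]=0
T=R0.inv().apply(P[m]-s['tcp_pos']); print('tube tool x max',np.percentile(T[:,0],[99,99.9]))
for lo in(25,40,55,70,85):
    k=(T[:,0]>lo)&(T[:,0]<lo+10); print(lo,k.sum(),'y',T[k,1].min().round(1),T[k,1].max().round(1),'z top',np.percentile(T[k,2],2).round(1))
```

```text
slat tips: z 71.65977209398937 ey min [-42.18604355 -40.88622054]
168 ex [31.92602821 38.36545663 43.65513131] tops z>60 38.09109254087948
169 ex [-43.89494468 -37.02223962 -32.25422276] tops z>60 -37.766129271520825
tube tool x max [93.91207653 94.67847988]
25 2242 y -17.8 17.8 z top -37.5
40 2514 y -17.8 17.7 z top -37.6
55 2889 y -18.9 18.6 z top -38.2
70 3304 y -19.1 18.8 z top -38.3
85 2846 y -18.8 18.6 z top -37.0
```

Run:
```python
from h import *
go((491.4,-366,115),R.from_euler('xyz',[np.pi,0,np.deg2rad(9.5)]))
```

```text
shift [ -2.2  31.1 179.7] turn [-0.009  0.005  0.003]
```

Emit:
carry_out(
  targets=[
    {"x":-2,"y":31,"z":40,"ax":-0.005,"ay":0.003,"az":0,"gripper":30},
    {"x":-2,"y":31,"z":80,"ax":-0.005,"ay":0.003,"az":0,"gripper":30},
    {"x":-2,"y":31,"z":120,"ax":-0.005,"ay":0.003,"az":0,"gripper":30},
    {"x":-2,"y":31,"z":150,"ax":-0.005,"ay":0.003,"az":0,"gripper":30},
    {"x":-2,"y":31,"z":180,"ax":-0.005,"ay":0.003,"az":0,"gripper":30},
    {"x":-2,"y":31,"z":180,"ax":-0.005,"ay":0.003,"az":0,"gripper":30},
    {"x":-2,"y":31,"z":180,"ax":-0.005,"ay":0.003,"az":0,"gripper":30},
  ],
)

```text
clock: 8.78
tcp_pos: [493.7, -368.5, 119.0]
ee_rot: [3.139, -0.002, 0.168]
wrist_force: [-0.3, -0.2, -1.3]
grip_width: 0.431
grip_force: 40.8
```

Run:
```python
from h import *
st(); go((491.4,-366,46),R.from_euler('xyz',[np.pi,0,np.deg2rad(9.5)]))
```

```text
t8.8 q [-0.66  0.55  1.72 -0.    0.87  0.74] tcp [ 493.7 -368.5  119. ] rpy [ 3.139e+00 -2.000e-03  1.680e-01] F [-0.3 -0.2 -1.3] gw0.431 gf40.8
shift [-2. -3. 73.] turn [ 0.002 -0.002  0.002]
```

Emit:
carry_out(
  targets=[
    {"x":-1,"y":-2,"z":20,"ax":0,"ay":0,"az":0,"gripper":30},
    {"x":-1,"y":-2,"z":36,"ax":0,"ay":0,"az":0,"gripper":30},
    {"x":-1,"y":-2,"z":50,"ax":0,"ay":0,"az":0,"gripper":30},
    {"x":-1,"y":-2,"z":56,"ax":0,"ay":0,"az":0,"gripper":30},
    {"x":-1,"y":-2,"z":56,"ax":0,"ay":0,"az":0,"gripper":30},
    {"x":-1,"y":-2,"z":56,"ax":0,"ay":0,"az":0,"gripper":30},
  ],
)

```text
clock: 9.52
tcp_pos: [492.4, -366.9, 62.0]
ee_rot: [3.139, -0.001, 0.168]
wrist_force: [0.0, -0.6, -1.7]
grip_width: 0.433
grip_force: 40.8
```

Run:
```python
from h import *
st(); go((491.4,-366,43),R.from_euler('xyz',[np.pi,0,np.deg2rad(9.5)]))
shot('wrist','w4.png')
```

```text
t9.5 q [-0.66  0.63  1.74 -0.    0.76  0.74] tcp [ 492.4 -366.9   62. ] rpy [ 3.139e+00 -1.000e-03  1.680e-01] F [ 0.  -0.6 -1.7] gw0.433 gf40.8
shift [-0.9 -1.1 19. ] turn [ 0.002 -0.001  0.002]
```

View pics/w4.png

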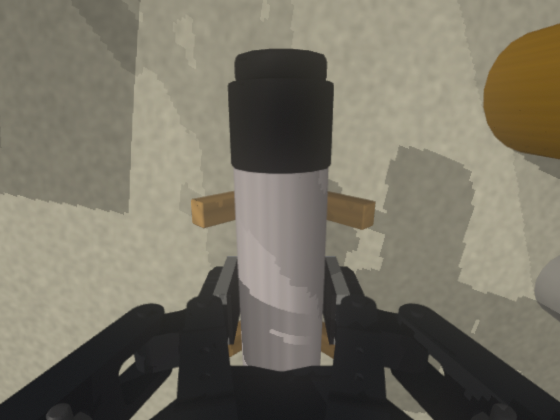

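The front slats span columns 192 to 375 (middle 283) and the tube axis is at 281, so it is centred between them. I'll lower it slowly.

Emit:
carry_out(
  targets=[
    {"x":-1,"y":-1,"z":6,"ax":0,"ay":0,"az":0,"gripper":30},
    {"x":-1,"y":-1,"z":11,"ax":0,"ay":0,"az":0,"gripper":30},
    {"x":-1,"y":-1,"z":15,"ax":0,"ay":0,"az":0,"gripper":30},
    {"x":-1,"y":-1,"z":17,"ax":0,"ay":0,"az":0,"gripper":30},
    {"x":-1,"y":-1,"z":17,"ax":0,"ay":0,"az":0,"gripper":30},
    {"x":-1,"y":-1,"z":17,"ax":0,"ay":0,"az":0,"gripper":30},
  ],
)

```text
clock: 10.32
tcp_pos: [491.5, -366.8, 45.1]
ee_rot: [3.138, -0.002, 0.167]
wrist_force: [-0.2, -4.2, 2.7]
grip_width: 0.431
grip_force: 41.2
```

Emit:
carry_out(
  targets=[
    {"x":0,"y":0.7,"z":0,"ax":0,"ay":0,"az":0,"gripper":30},
    {"x":0,"y":0.7,"z":0.5,"ax":0,"ay":0,"az":0,"gripper":30},
    {"x":0,"y":0.7,"z":0.5,"ax":0,"ay":0,"az":0,"gripper":30},
  ],
)

```text
clock: 10.7
tcp_pos: [491.5, -366.9, 44.9]
ee_rot: [3.139, -0.001, 0.168]
wrist_force: [-2.0, -2.3, 8.9]
grip_width: 0.433
grip_force: 41.9
```

Emit:
carry_out(
  force=20,
  targets=[
    {"x":0,"y":0,"z":-0.5,"ax":0,"ay":0,"az":0,"gripper":42},
    {"x":0,"y":0,"z":-0.5,"ax":0,"ay":0,"az":0,"gripper":47},
    {"x":0,"y":0,"z":-0.5,"ax":0,"ay":0,"az":0,"gripper":55},
    {"x":0,"y":0,"z":-0.5,"ax":0,"ay":0,"az":0,"gripper":65},
    {"x":0,"y":0,"z":-0.5,"ax":0,"ay":0,"az":0,"gripper":65},
    {"x":0,"y":0,"z":-10,"ax":0,"ay":0,"az":0,"gripper":65},
    {"x":0,"y":0,"z":-30,"ax":0,"ay":0,"az":0,"gripper":65},
    {"x":0,"y":0,"z":-70,"ax":0,"ay":0,"az":0,"gripper":65},
    {"x":0,"y":0,"z":-120,"ax":0,"ay":0,"az":0,"gripper":65},
    {"x":0,"y":0,"z":-180,"ax":0,"ay":0,"az":0,"gripper":65},
    {"x":0,"y":0,"z":-230,"ax":0,"ay":0,"az":0,"gripper":65},
    {"x":0,"y":0,"z":-230,"ax":0,"ay":0,"az":0,"gripper":65},
  ],
)

```text
clock: 12.2
tcp_pos: [492.9, -367.8, 280.9]
ee_rot: [3.132, -0.008, 0.168]
wrist_force: [0.2, -0.3, -0.9]
grip_width: 0.649
grip_force: 0.0
```

Run:
```python
from h import *
st(); p,d,c=shot('wrist','w5.png'); P=cloud(d,c); x,y,z=np.moveaxis(P,2,0)
yaw=np.deg2rad(9.5); ex=np.array([np.cos(yaw),np.sin(yaw),0]); ey=np.array([-ex[1],ex[0],0])
Q=(P-[485.5,-367,0]); a,b=Q@ex,Q@ey
for l in(-95,-60,0,60,88):
    m=(abs(a-l)<5)&(abs(b)<24)&(z>50)&(z<100); 
    if m.any(): print(l,m.sum(),'b',b[m].min().round(1),b[m].max().round(1),'z',np.percentile(z[m],98).round(1))
m=(abs(b)<14)&(z>60)&(z<100); print('ends',a[m].min(),a[m].max())
```

```text
t12.2 q [-0.66  0.35  1.62 -0.    1.16  0.74] tcp [ 492.9 -367.8  280.9] rpy [ 3.132 -0.008  0.168] F [ 0.2 -0.3 -0.9] gw0.649 gf0.0
-95 219 b -18.5 17.8 z 81.5
-60 242 b -17.9 16.1 z 80.8
0 299 b -19.7 16.7 z 81.0
60 323 b -19.7 16.9 z 81.1
88 331 b -19.3 16.7 z 81.5
ends -100.01208689153152 99.77652791062425
```

View pics/w5.png

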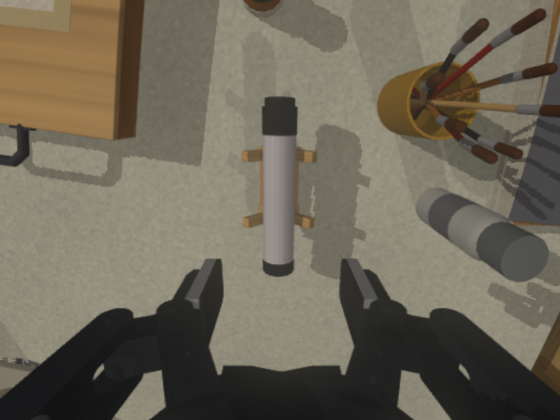

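The tube lies centred in both notches. Its ends are at ±100 mm, its top is at 81 mm, and it spans (279,97)–(279,275) in the view. Next is the handle.

Run:
```python
from h import *
go((430,-30,280),R.from_euler('xyz',[np.pi,0,np.pi/2]))
```

```text
shift [  -4.6 -342.4   -4.2] turn [ 0.009  0.    -1.403]
```

Emit:
carry_out(
  targets=[
    {"x":0,"y":-45,"z":-4,"ax":0,"ay":0,"az":-0.17,"gripper":65},
    {"x":0,"y":-90,"z":-4,"ax":0,"ay":0,"az":-0.34,"gripper":60},
    {"x":0,"y":-135,"z":-4,"ax":0,"ay":0,"az":-0.51,"gripper":55},
    {"x":0,"y":-180,"z":-4,"ax":0,"ay":0,"az":-0.68,"gripper":50},
    {"x":0,"y":-225,"z":-4,"ax":0,"ay":0,"az":-0.85,"gripper":45},
    {"x":0,"y":-270,"z":-4,"ax":0,"ay":0,"az":-1.02,"gripper":40},
    {"x":-5,"y":-315,"z":-4,"ax":0.005,"ay":0,"az":-1.19,"gripper":36},
    {"x":-5,"y":-342,"z":-4,"ax":0.009,"ay":0,"az":-1.36,"gripper":36},
    {"x":-5,"y":-342,"z":-4,"ax":0.009,"ay":0,"az":-1.4,"gripper":36},
    {"x":-5,"y":-342,"z":-4,"ax":0.009,"ay":0,"az":-1.4,"gripper":36},
    {"x":-5,"y":-342,"z":-4,"ax":0.009,"ay":0,"az":-1.4,"gripper":36},
  ],
)

```text
clock: 13.62
tcp_pos: [428.5, -29.9, 277.1]
ee_rot: [-3.135, -0.004, 1.566]
wrist_force: [-0.0, 0.3, 0.8]
grip_width: 0.364
grip_force: 0.0
```

Run:
```python
from h import *
st(); p,d,c=shot('wrist','w6.png'); P=cloud(d,c); x,y,z=np.moveaxis(P,2,0)
np.save('P6.npy',P)
```

```text
t13.6 q [-0.1   0.07  1.99  0.    1.09 -0.1 ] tcp [428.5 -29.9 277.1] rpy [-3.135 -0.004  1.566] F [-0.   0.3  0.8] gw0.364 gf0.0
```

View pics/w6.png

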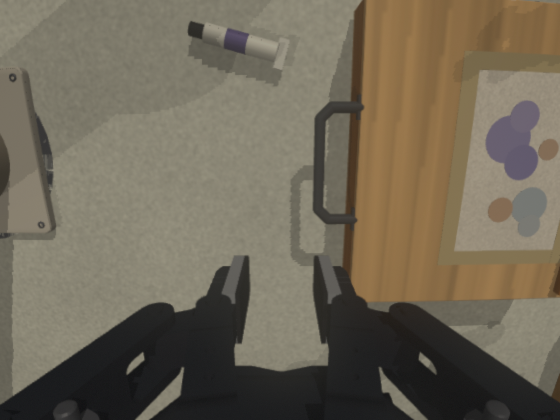

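The handle bar runs from (321,118) to (319,208). The board's near edge goes from (362,5) to (346,298).

Run:
```python
from h import *
p,d,c=load('wrist'); P=np.load('P6.npy'); x,y,z=np.moveaxis(P,2,0); v=cv2.cvtColor(p,cv2.COLOR_RGB2HSV)[...,2]
m=(z>48)&(z<75)&(v<95); m[:122]=0; m[206:]=0; m[:,:308]=0; m[:,334:]=0
Q=P[m]; print(m.sum(),cv2.minAreaRect(Q[:,:2].astype(np.float32)),'z',np.percentile(Q[:,2],[5,50,95]))
for l in(125,145,165,185,203):
    k=np.where(m[l])[0]; e=onz(c,[[k.min()-.5,l],[k.max()+.5,l]],62); print(l,k.min(),k.max(),e.round(1).tolist(),z[l,k].max())
f=np.polyfit(Q[:,1],Q[:,0],1); print('bar x = ',f)
# board edges top face
k=(z>60)&(z<70)&(v>95); k[:,:330]=0; pts=[]
for l in range(230,296,6):
    u=np.where(k[l])[0]
    if len(u): pts.append(P[l,u.min()])
for l in range(10,95,6):
    u=np.where(k[l])[0]
    if len(u): pts.append(P[l,u.min()])
pts=np.array(pts); g=np.polyfit(pts[:,1],pts[:,0],1); print('edge',g,np.abs(np.polyval(g,pts[:,1])-pts[:,0]).max(), np.median(z[k]))
m=(z>60)&(z<70)&(v>95); print('y min max of board',np.nanmin(y[m]),np.nanmax(y[m]),'x',np.nanmax(x[m]))
b=(z>45)&(z<75)&(v<95); b[:95]=0;b[230:]=0;b[:,:308]=0;b[:,345:]=0; print('handle y ext',y[b].min(),y[b].max())
```

```text
873 ((468.0403137207031, -9.412788391113281), (91.53715515136719, 11.742466926574707), 89.86042785644531) z [62.43334401 65.08200026 66.7037066 ]
125 315 324 [[462.8, 33.2, 62.0], [473.4, 33.2, 62.0]] 66.79116282289618
145 314 324 [[462.2, 12.1, 62.0], [474.1, 12.1, 62.0]] 66.5304530065801
165 314 323 [[462.7, -9.6, 62.0], [473.7, -9.6, 62.0]] 67.02848494388599
185 313 322 [[462.1, -32.0, 62.0], [473.3, -32.0, 62.0]] 66.22934860803292
203 313 322 [[462.6, -52.8, 62.0], [473.9, -52.9, 62.0]] 66.12075876948074
bar x =  [1.40450011e-03 4.67739751e+02]
edge [-7.22463291e-03  5.11063351e+02] 5.278887394550225 65.31743243797322
y min max of board -180.7279859946029 160.01546700278462 x 788.4443680705629
handle y ext -76.88215687982057 57.8091269246052
```

Run:
```python
from h import *
st();go((468,-10,110),R.from_euler('xyz',[np.pi,0,np.pi/2]))
```

```text
t13.7 q [-0.1   0.07  1.99  0.    1.09 -0.1 ] tcp [428.6 -30.  277.2] rpy [-3.135 -0.004  1.566] F [-0.1  0.1 -0.2] gw0.357 gf0.0
shift [ 19.6  40.4 167. ] turn [-0.006 -0.004 -0.004]
```

Emit:
carry_out(
  targets=[
    {"x":20,"y":40,"z":30,"ax":-0.006,"ay":-0.004,"az":-0.004,"gripper":36},
    {"x":20,"y":40,"z":80,"ax":-0.006,"ay":-0.004,"az":-0.004,"gripper":36},
    {"x":20,"y":40,"z":130,"ax":-0.006,"ay":-0.004,"az":-0.004,"gripper":36},
    {"x":20,"y":40,"z":167,"ax":-0.006,"ay":-0.004,"az":-0.004,"gripper":36},
    {"x":20,"y":40,"z":167,"ax":-0.006,"ay":-0.004,"az":-0.004,"gripper":36},
    {"x":20,"y":40,"z":167,"ax":-0.006,"ay":-0.004,"az":-0.004,"gripper":36},
    {"x":20,"y":40,"z":167,"ax":-0.006,"ay":-0.004,"az":-0.004,"gripper":36},
  ],
)

```text
clock: 14.55
tcp_pos: [469.3, -9.4, 112.0]
ee_rot: [3.138, 0.0, 1.571]
wrist_force: [0.1, 0.2, 1.1]
grip_width: 0.354
grip_force: 0.0
```

Run:
```python
from h import *
st();go((468,-10,41),R.from_euler('xyz',[np.pi,0,np.pi/2]))
```

```text
t14.6 q [-0.05  0.39  2.05 -0.    0.7  -0.05] tcp [469.3  -9.4 112. ] rpy [3.138 0.    1.571] F [0.1 0.2 1.1] gw0.354 gf0.0
shift [-0.5 -1.6 71. ] turn [0.004 0.    0.001]
```

Emit:
carry_out(
  targets=[
    {"x":0,"y":-1,"z":25,"ax":0,"ay":0,"az":0,"gripper":36},
    {"x":0,"y":-1,"z":45,"ax":0,"ay":0,"az":0,"gripper":36},
    {"x":0,"y":-1,"z":60,"ax":0,"ay":0,"az":0,"gripper":36},
    {"x":0,"y":-1,"z":70,"ax":0,"ay":0,"az":0,"gripper":36},
    {"x":0,"y":-1,"z":70,"ax":0,"ay":0,"az":0,"gripper":36},
    {"x":0,"y":-1,"z":70,"ax":0,"ay":0,"az":0,"gripper":36},
  ],
)

```text
clock: 15.3
tcp_pos: [467.4, -9.3, 40.8]
ee_rot: [3.14, 0.0, 1.572]
wrist_force: [0.1, 0.3, 0.7]
grip_width: 0.361
grip_force: 0.0
```

Emit:
carry_out(
  force=60,
  targets=[
    {"x":0,"y":0,"z":0,"ax":0,"ay":0,"az":0,"gripper":25},
    {"x":0,"y":0,"z":0,"ax":0,"ay":0,"az":0,"gripper":18},
    {"x":0,"y":0,"z":0,"ax":0,"ay":0,"az":0,"gripper":5},
    {"x":0,"y":0,"z":0,"ax":0,"ay":0,"az":0,"gripper":5},
    {"x":0,"y":0,"z":0,"ax":0,"ay":0,"az":0,"gripper":5},
  ],
)

```text
clock: 15.92
tcp_pos: [468.7, -9.3, 40.8]
ee_rot: [3.138, 0.0, 1.572]
wrist_force: [5.6, 0.7, 1.8]
grip_width: 0.119
grip_force: 58.5
```

Run:
```python
from h import *
st()
th=np.array([3,8,14,20,25,30,33,35])
s=arm.sense(); p=s['tcp_pos']; R0=R.from_euler('xyz',s['ee_rot']); H=np.array([790,p[1],55])
for t in th:
    q=R.from_rotvec([0,np.deg2rad(t),0]); P=H+q.apply(p-H); print(t,R0.inv().apply(P-p).round(1),(R0.inv()*q*R0).as_rotvec().round(3))
```

```text
t15.9 q [-0.05  0.53  2.07 -0.    0.53 -0.05] tcp [468.7  -9.3  40.8] rpy [3.138 0.    1.572] F [5.6 0.7 1.8] gw0.119 gf58.5
3 [ -0.   -0.2 -16.8] [ 0.052  0.    -0.   ]
8 [ -0.    1.3 -44.9] [ 0.14  0.   -0.  ]
14 [ -0.    6.4 -78.1] [ 0.244  0.    -0.   ]
20 [-1.000e-01  1.500e+01 -1.107e+02] [ 0.349  0.    -0.   ]
25 [-1.00e-01  2.46e+01 -1.37e+02] [ 0.436  0.    -0.   ]
30 [-1.000e-01  3.660e+01 -1.624e+02] [ 0.524  0.    -0.   ]
33 [-1.000e-01  4.480e+01 -1.771e+02] [ 0.576  0.    -0.   ]
35 [-1.000e-01  5.070e+01 -1.867e+02] [ 0.611  0.001 -0.   ]
```

Emit:
carry_out(
  targets=[
    {"x":0,"y":0,"z":-6,"ax":0.017,"ay":0,"az":0,"gripper":5},
    {"x":0,"y":0,"z":-17,"ax":0.052,"ay":0,"az":0,"gripper":5},
    {"x":0,"y":0.5,"z":-31,"ax":0.096,"ay":0,"az":0,"gripper":5},
    {"x":0,"y":1.3,"z":-45,"ax":0.14,"ay":0,"az":0,"gripper":5},
    {"x":0,"y":3.5,"z":-61.5,"ax":0.192,"ay":0,"az":0,"gripper":5},
    {"x":0,"y":6.4,"z":-78,"ax":0.244,"ay":0,"az":0,"gripper":5},
    {"x":0,"y":10.3,"z":-94.5,"ax":0.297,"ay":0,"az":0,"gripper":5},
    {"x":0,"y":15,"z":-110.7,"ax":0.349,"ay":0,"az":0,"gripper":5},
    {"x":0,"y":19.6,"z":-124,"ax":0.393,"ay":0,"az":0,"gripper":5},
    {"x":0,"y":24.6,"z":-137,"ax":0.436,"ay":0,"az":0,"gripper":5},
    {"x":0,"y":24.6,"z":-137,"ax":0.436,"ay":0,"az":0,"gripper":5},
  ],
)

```text
clock: 17.3
tcp_pos: [492.2, -9.3, 177.0]
ee_rot: [-2.707, 0.0, 1.572]
wrist_force: [5.4, -0.2, -5.1]
grip_width: 0.118
grip_force: 59.4
```

```bash
cat >> h.py <<'E'
def tilt():
    s=arm.sense(); p=s['tcp_pos']; R0=R.from_euler('xyz',s['ee_rot']); g=p-19*R0.as_matrix()[:,2]
    v=g-[790,g[1],55]; print('grasp',g.round(1),'r',np.hypot(v[0],v[2]).round(1),'ang deg',np.rad2deg(np.arctan2(v[2],-v[0])-np.arctan2(5,322)).round(2))
    return p,R0
E
python3 - <<'E'
from h import *
st(); p,R0=tilt(); H=np.array([790,p[1],55])
for t in(3,6,8,9,10,11):
    q=R.from_rotvec([0,np.deg2rad(t),0]); P=H+q.apply(p-H); print(t,R0.inv().apply(P-p).round(1),(R0.inv()*q*R0).as_rotvec().round(3))
E
```

```text
t17.3 q [-0.03  0.51  1.7  -0.02  1.36 -0.03] tcp [492.2  -9.3 177. ] rpy [-2.707  0.     1.572] F [ 5.4 -0.2 -5.1] gw0.118 gf59.4
grasp [500.2  -9.3 194.3] r 321.6 ang deg 24.77
3 [ -0.   -0.3 -16.8] [ 0.052  0.    -0.   ]
6 [ -0.    0.2 -33.7] [ 0.105  0.    -0.   ]
8 [ -0.    1.1 -44.9] [ 0.14  0.   -0.  ]
9 [ -0.    1.7 -50.5] [ 0.157  0.    -0.   ]
10 [ -0.    2.3 -56.1] [ 0.175  0.    -0.   ]
11 [ -0.    3.1 -61.6] [ 0.192  0.    -0.   ]
```

Emit:
carry_out(
  targets=[
    {"x":0,"y":-0.3,"z":-11,"ax":0.035,"ay":0,"az":0,"gripper":5},
    {"x":0,"y":-0.2,"z":-22,"ax":0.07,"ay":0,"az":0,"gripper":5},
    {"x":0,"y":0.2,"z":-33.7,"ax":0.105,"ay":0,"az":0,"gripper":5},
    {"x":0,"y":1.1,"z":-45,"ax":0.14,"ay":0,"az":0,"gripper":5},
    {"x":0,"y":1.9,"z":-52.5,"ax":0.163,"ay":0,"az":0,"gripper":5},
    {"x":0,"y":2.5,"z":-57.2,"ax":0.178,"ay":0,"az":0,"gripper":5},
    {"x":0,"y":2.5,"z":-57.2,"ax":0.178,"ay":0,"az":0,"gripper":5},
    {"x":0,"y":2.5,"z":-57.2,"ax":0.178,"ay":0,"az":0,"gripper":5},
    {"x":0,"y":2.5,"z":-57.2,"ax":0.178,"ay":0,"az":0,"gripper":5},
    {"x":0,"y":2.5,"z":-57.2,"ax":0.178,"ay":0,"az":0,"gripper":5},
  ],
)

```text
clock: 18.55
tcp_pos: [517.9, -9.2, 227.2]
ee_rot: [-2.529, 0.0, 1.572]
wrist_force: [5.7, -0.7, -7.3]
grip_width: 0.116
grip_force: 59.8
```

Run:
```python
from h import *
st(); tilt()
for n in('scene','top'):
    p,d,c=shot(n,n+'9.png'); P=cloud(d,c); x,y,z=np.moveaxis(P,2,0)
    m=(x>600)&(x<765)&(y>-150)&(y<-70)&(z>75)&(z<210)
    Q=P[m]; f=np.polyfit(Q[:,0],Q[:,2],1); r=Q[:,2]-np.polyval(f,Q[:,0]); k=abs(r)<6; f=np.polyfit(Q[k,0],Q[k,2],1)
    print(n,k.sum(),'board deg',np.rad2deg(np.arctan(-f[0])))
    m=(x>370)&(x<600)&(abs(y+367)<60)&(z>72)&(z<95); print('tube',m.sum(),P[m].mean(0) if m.any() else 0)
```

```text
t18.6 q [-0.03  0.58  1.51 -0.02  1.66 -0.03] tcp [517.9  -9.2 227.2] rpy [-2.529  0.     1.572] F [ 5.7 -0.7 -7.3] gw0.116 gf59.8
grasp [528.9  -9.2 242.8] r 321.6 ang deg 34.83
scene 1199 board deg 34.5068476820564
tube 417 [ 490.70119975 -371.5182222    76.75446662]
top 732 board deg 34.6714515582637
tube 487 [ 483.4821095  -363.60562267   77.41675319]
```

View pics/scene9.png

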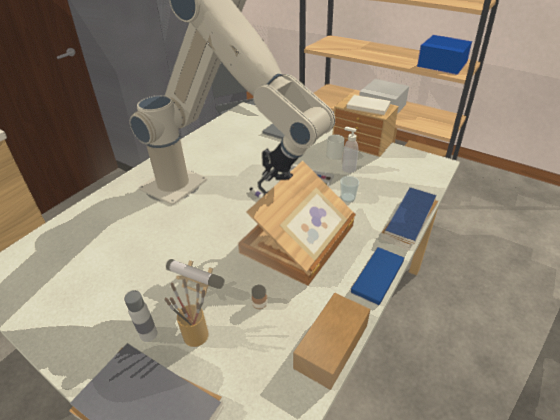

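The board is up in the grip at about 34.7°, with the handle held at (265,180) in the view. The tube lies in the rest at (195,275). I'll make one small nudge and then let it settle.

Emit:
carry_out(
  targets=[
    {"x":0,"y":0,"z":-1.5,"ax":0.005,"ay":0,"az":0,"gripper":5},
    {"x":0,"y":0,"z":-1.5,"ax":0.005,"ay":0,"az":0,"gripper":5},
    {"x":0,"y":0,"z":-1.5,"ax":0.005,"ay":0,"az":0,"gripper":5},
    {"x":0,"y":0,"z":-1.5,"ax":0.005,"ay":0,"az":0,"gripper":5},
    {"x":0,"y":0,"z":-1.5,"ax":0.005,"ay":0,"az":0,"gripper":5},
    {"x":0,"y":0,"z":-1.5,"ax":0.005,"ay":0,"az":0,"gripper":5},
  ],
)

```text
clock: 19.4
tcp_pos: [518.7, -9.2, 228.5]
ee_rot: [-2.524, 0.0, 1.572]
wrist_force: [6.0, 0.2, -6.2]
grip_width: 0.117
grip_force: 59.8
```

Run:
```python
from h import *
st(); tilt(); print(order.job_done())
```

```text
t19.4 q [-0.03  0.58  1.51 -0.02  1.67 -0.03] tcp [518.7  -9.2 228.5] rpy [-2.524  0.     1.572] F [ 6.   0.2 -6.2] gw0.117 gf59.8
grasp [529.7  -9.2 244. ] r 321.6 ang deg 35.1
the job is handed in; nothing more can be done
None
```

The brush tube lies centred in both notches of the rest, the board is held in the grip at about 35° (35.1° worked out from the gripper's position), and the job was handed in at 19.4 s; no verdict came back.

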